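# Fit the valve spring retainer and hold the spring compressed

### The arm

A 6-joint arm with a two-finger parallel gripper is mounted at the origin on a cart in front of the work surface, level with it; the furniture and walls round the work are solid. World frame = base frame: x ahead of the robot, y to its left, z up, the work surface at z = 0. Lengths are in m, angles in rad, forces in N, time in s.
With the tool pointing down it reaches from about 0.375 to 0.9 m from the base axis. Payload 3.1 kg.
Tool frame: the origin (TCP) lies on the centre line of the jaws, within the pads' length; the fingertips stand 14 mm ahead of it and the grasp point (between the pads) lies 5 mm behind it; z points along the fingers, y is the line along which they close (so a half turn about z gives the same grasp; the last joint's range is limited). The gripper opens to 87 mm and grips with 3 to 60 N. Pads are 19 mm wide; open, the fingers measure 117 mm over their backs; the gripper's body (75 mm by 190 mm) begins 51 mm behind the grasp point.
Start: joints at [1.171, 0.527, 1.433, -0, 1.181, -0.178], TCP at [0.137, 0.61, 0.237] pointing down, gripper open.
Joint ranges: [-3.08, 3.08], [-0.75, 2.2], [0.22, 2.44], [-1.43, 4.57], [0, 2.65], [-2.85, 2.85]. Speed limits (rad/s): [2.79, 2.79, 3.14, 3.14, 3.14, 3.14].

### API

Orientations are given as a unit quaternion [x, y, z, w].
In Python, from rig import robot gives the robot as it stands.
- The arm moves only by the tool move_arm, never from a script. Its argument "commands" is a list of rows, each an object with "hand": the finger opening in cm, from 0 to 8.7; "travel": the shift along the tool's x, y, z in cm, a list of three; "twist": the turn, a rotation vector about the tool's x, y, z in degrees, a list of three. In form: [{"hand": hand, "travel": [dx, dy, dz], "twist": [wx, wy, wz]}, ...]. A call has 1 to 5 rows; each row shifts and turns the commanded pose from where the row before left it, along the tool's axes as they then stand; what a row does not reach is not made up. A row lasts 1/12 s, in which the tool goes at most 41.7 mm and 7.16 degrees, less where a joint would pass 70% of its speed; a pose out of reach is approached as far as the arm can. A call is refused whole if a number of a shift passes 4.17 or a number of a turn 7.16, either way. A call with a gripper value outside its range is refused whole. The fingers move at their own pace and stop on an object; "force" is the grip in N (left out, the last holds). Time passes only in rows, so rows that do not move let the fingers close. It gives the time, the measured TCP pose, the force, the opening and the grip force at its end, in the units of the state.
- robot.get_obs(): the state, without advancing time (a new reading comes with each control period).
- robot.camera(name): name is "scene" or "top" or "wrist"; returns a dict with "frame" (400x640x3 uint8, red, green, blue), "fov_y" (degrees; the focal length in pixels is half the picture's height over the tangent of half this angle, whatever the lens; pixels are square), "cx", "cy" (the principal point, pixels), "extrinsics" (4x4, takes a point from camera to world coordinates); the wrist camera has in their place "T_tool_cam" (4x4, takes a point from camera to tool coordinates, whose origin is the TCP and whose axes are the flange's). Camera axes: x right, y down, z forward; pixel columns grow to the right and rows downward; lengths in m; the calibration is good to about 2 mm. A picture is of the moment at which its call begins: read the wrist's pose just before it. There is no depth.
- robot.hand_in(): hands the job in; it is judged then, once.
The state is a dict: "time": time; "q": joint angles; "joint_velocities": joint speeds; "joint_torque": joint torques, N m; "position": TCP position; "tool_rot": TCP orientation; "ft_force": force on the tool from outside, world axes, zero at the start; "moment": the same for the moment, N m; "grip_width": finger opening in m; "grip_force": force on a finger pad.
Only numpy, scipy, OpenCV 4.12 (cv2) and the standard library are available. Lean on these libraries where they do the work, as an engineer would, in place of code of your own. Each camera call takes 0.05 s, during which the arm holds its last target. There are 200 camera calls.

### The job

Put the loose steel spring retainer over the bare valve stem so that it sits flat on its spring, and let go of it. Then swing the compressor lever over by its T-handle and press the retainer down until the spring is squeezed by 10 mm and the groove near the stem's tip stands clear above it; finish while still holding the lever there, so that I can slip the collets in. Leave the spanner, the hex keys and the tape measure where they lie.

Things in the scene. Friction and masses are not known exactly. Their poses are not given: they have to be found in the camera images.
- cylinder_head: Finned aluminium engine head fixed on a plywood board (x -76..136, y -135..87 mm). Origin: bench top right below the bare valve stem, z up. Flat top at z 58 mm; the bare spring (29 mm across) runs from z 60 to 96 (free). The second valve, 60 mm along +x, is already finished. The compressor lever's pivot post stands at y -100 mm.
- stem_tip (a point): Centre of the top of the bare valve stem, 113 mm above the bench. The stem is upright, fixed, 8 mm in diameter, tip chamfered, 17 mm proud of the free spring; a collet groove runs round it 5 to 8 mm below the tip.
- retainer: Loose stepped steel ring (spring retainer), about 45 g: flange 38 mm across, 5 mm thick below; collar 30 mm across, 6 mm tall above; 12 mm hole right through. Lies flat, flange down, on the pine board. Origin: centre of its underside, z up. Seated on the free spring its underside is 96 mm above the bench, 17 mm below the stem tip.
- valve_spring (a joint): Compression of the bare valve's spring in m: 0 free, 0.010 wanted, 0.018 solid. Stiffness 1.8 N/mm (18 N at 10 mm). Its top moves straight down along the stem; it springs back when released.
- lever: Lever of two steel bars (16 mm deep, 33 mm over both, 23 mm apart: the stem passes between), 0.32 kg. Origin: on the pivot, 113 mm above the bench. x: pivot axis (= head's x); z: from pivot to handle; y: pressing side. Starts upright, leaning 0 to 0.3 rad back to the head's -y; swings over to +y and down. Light friction holds it only near upright.
- lever_foot (a point): Point between the lever's two round pressing feet (16 mm diameter, 7 to 16 mm either side of the lever's plane), 100 mm from the pivot, where they bear on the retainer's top. Lever exactly level on the seated retainer = spring compressed 10 mm; 1 mm at the handle is then 0.48 mm at the spring.
- lever_handle (a point): Centre of the lever's T-handle, 210 mm from the pivot. Its cross bar lies along the lever's x: round wooden grips 18 mm in diameter from 20 to 76 mm on either side of this point. It can be pinched from above about 48 mm to a side and turns between the fingers. Holding 10 mm takes about 7 N down at the handle.
- board: Pine offcut 70 x 150 x 18 mm lying on the bench, fixed, on which the retainer starts. Origin: centre of its underside; y along its length, z up.
- adjustable_spanner: Plain steel adjustable spanner, 44 x 207 x 11 mm, lying on the bench: a bystander. Origin: centre of its underside; y along its length.
- hex_keys: Folding hex key set, 19 x 101 x 26 mm, lying at the bench's near edge: a bystander. Origin: centre of its underside; y along its length.
- tape_measure: Tape measure, 40 x 75 x 68 mm, standing on the bench at the near right: a bystander. Origin: centre of its underside.

How it is judged:
By the outcome, as a careful person would: the job done as asked, in the order asked, and still so for the second after the job is handed in, while the arm keeps its last pose, push and grip.
It also fails if it takes over 64 s, if anything falls off the work surface, if the arm or the gripper's body presses on something with over 40 N, if the wrist force passes 120 N, or if a joint passes its speed limit or range.

## Working session

There is one attempt and no reset: what is moved stays moved. The work goes in short steps, Python scripts to look and compute and a tool call to move; the robot and the scene stay as the last step left them, time stands still between calls to the robot, and variables do not carry over. Pictures are saved under pics/ and viewed, at most 10 in all, crops included, and the job is handed in when it is done.

Besides the shell and the picture viewer there is one more tool, called as a command line: name --argument value ..., lists and objects as JSON in quotes. move_arm: Moves the arm, as the interface text tells. Its arguments: {"type":"object","properties":{"commands":{"type":"array"},"force":{"type":"number"}},"required":["commands"]}

```bash
ls; mkdir -p pics
python3 - <<'E'
from rig import robot
import cv2,pickle,numpy as np
o=robot.get_obs();print(o)
d={}
for n in("scene","top"):
    c=robot.camera(n);d[n]=c
    cv2.imwrite(f"pics/{n}0.png",c["frame"][...,::-1]);print(n,c["fov_y"],c["cx"],c["cy"],np.round(c["extrinsics"],3).tolist())
pickle.dump(d,open("c0.pkl","wb"))
E
```

```text
pics
{'time': 0.0, 'q': array([ 1.17051975e+00,  5.28491784e-01,  1.43390458e+00, -1.76726839e-05,
        1.18139919e+00, -1.78536019e-01]), 'joint_velocities': array([ 0.00100498,  0.00017174,  0.00109577, -0.00116677,  0.00105125,
       -0.00209716]), 'joint_torque': array([ 1.63296063e-04, -4.40041745e+01, -1.76589113e+01,  6.32616598e-02,
        5.81828132e-02, -1.38435521e-04]), 'position': array([0.13717263, 0.60903569, 0.23555515]), 'tool_rot': array([ 1.10639869e-01,  9.93859953e-01, -1.05797655e-03, -3.06504105e-04]), 'ft_force': array([0.43515163, 0.27396211, 0.40583294]), 'moment': array([-0.0147996 ,  0.02996798, -0.01192948]), 'grip_force': 0.0, 'grip_width': 0.08724439265091415}
scene 43.48753118090413 318.30075703422887 200.18075300274702 [[-0.883, -0.187, 0.43, -0.319], [-0.469, 0.374, -0.8, 1.623], [-0.011, -0.909, -0.418, 0.987], [0.0, 0.0, 0.0, 1.0]]
top 55.94464526739272 318.24186720001546 199.86181005944485 [[0.018, -0.996, 0.083, 0.413], [-1.0, -0.017, 0.011, 0.079], [-0.009, -0.083, -0.997, 1.279], [0.0, 0.0, 0.0, 1.0]]
```

View pics/scene0.png

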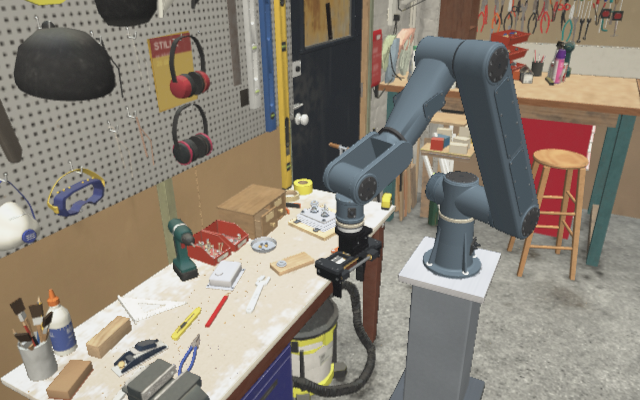

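View pics/top0.png

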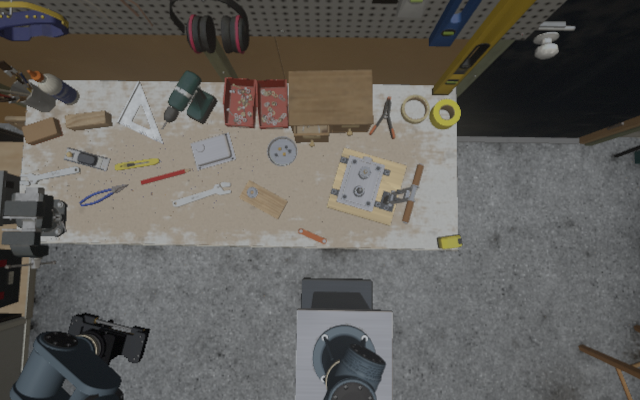

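The top view shows the head near (365,185), the lever's T-handle at (413,193), and the retainer on the pine board near (253,191). I'll enlarge that region.

Run:
```python
import cv2,pickle
f=pickle.load(open("c0.pkl","rb"))["top"]["frame"][...,::-1]
a=cv2.resize(f[145:225,325:430],None,fx=6,fy=6,interpolation=cv2.INTER_CUBIC)
b=cv2.resize(f[170:225,235:295],None,fx=2.5,fy=2.5,interpolation=cv2.INTER_CUBIC)
import numpy as np
im=np.zeros((480,630+150,3),np.uint8);im[:,:630]=a;im[:b.shape[0],630:630+b.shape[1]]=b
cv2.imwrite("pics/crop1.png",im)
```

```text
(no output)
```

View pics/crop1.png

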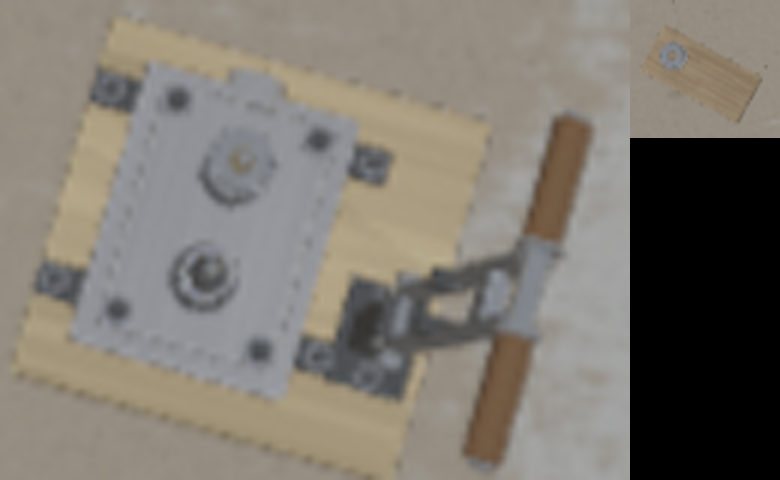

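Stem tip at about px (359.5,189.7), second valve's tip (365,171.7), handle centre (413.2,193.5), retainer (251.8,192.4).

```bash
cat > h.py <<'E'
import numpy as np,cv2
from rig import robot
from scipy.spatial.transform import Rotation as R
def look(name):
    o=robot.get_obs();c=robot.camera(name)
    if "extrinsics" not in c:
        T=np.eye(4);T[:3,:3]=R.from_quat(o["tool_rot"]).as_matrix();T[:3,3]=o["position"]
        c["extrinsics"]=T@c["T_tool_cam"]
    return c
def ray(c,u,v):
    f=200/np.tan(np.radians(c["fov_y"])/2)
    T=np.array(c["extrinsics"]);d=T[:3,:3]@np.array([(u-c["cx"])/f,(v-c["cy"])/f,1]);return T[:3,3],d
def onz(c,u,v,z):
    p,d=ray(c,u,v);return p+d*(z-p[2])/d[2]
def proj(c,P):
    f=200/np.tan(np.radians(c["fov_y"])/2)
    q=np.linalg.inv(np.array(c["extrinsics"]))@np.r_[P,1];return q[:2]/q[2]*f+[c["cx"],c["cy"]]
def tool(target,rot=None):
    "cm travel in tool axes from measured pose to world target"
    o=robot.get_obs();return np.round(R.from_quat(o["tool_rot"]).inv().apply(np.array(target)-o["position"])*100,2)
E
python3 - <<'E'
from h import *
import pickle
c=pickle.load(open("c0.pkl","rb"))["top"]
s=onz(c,359.5,189.7,.113);t=onz(c,365,171.7,.113)
print("stem",s,"2nd",t,np.linalg.norm(t-s),"yaw",np.degrees(np.arctan2(*(t-s)[1::-1])))
print("ret",onz(c,251.8,192.4,.029))
for z in(.31,.323):print("handle",onz(c,413.2,193.5,z),onz(c,325+575/6,145+120/6,z),onz(c,325+483/6,145+463/6,z))
for u,v in((670,25),(762,75),(740,122),(643,62)):print("board",onz(c,235+(u-630)/2.5,170+v/2.5,.018))
w=robot.camera("wrist");print(w["T_tool_cam"],w["fov_y"])
o=robot.get_obs();print(R.from_quat(o["tool_rot"]).as_matrix().round(3))
E
```

```text
stem [ 0.5437074  -0.03624596  0.113     ] 2nd [ 0.60055171 -0.05290527  0.113     ] 0.05923519585531387 yaw -16.334231891524446
ret [0.53795483 0.31503339 0.029     ]
handle [ 0.51410037 -0.15532294  0.31      ] [ 0.588816   -0.17530919  0.31      ] [ 0.43986085 -0.13540794  0.31      ]
handle [ 0.5127435  -0.15218241  0.323     ] [ 0.58645721 -0.17190065  0.323     ] [ 0.43949953 -0.13253447  0.323     ]
board [0.58114177 0.32119608 0.018     ]
board [0.51543248 0.19498368 0.018     ]
board [0.45173411 0.22292868 0.018     ]
board [0.53025818 0.35601914 0.018     ]
[[-4.22171649e-04 -9.68229498e-01 -2.50062915e-01  6.77018847e-02]
 [ 9.99999616e-01 -2.16776028e-04 -8.48916531e-04  8.57121623e-04]
 [ 7.67738381e-04 -2.50063177e-01  9.68229218e-01 -1.47687469e-01]
 [ 0.00000000e+00  0.00000000e+00  0.00000000e+00  1.00000000e+00]] 67.86202610426382
[[-0.976  0.22  -0.001]
 [ 0.22   0.976 -0.002]
 [ 0.    -0.002 -1.   ]]
```

move_arm --commands '[{"hand": 8.7,"travel": [-3.04,-1.33,0.5],"twist": [0,0,0]},{"hand": 8.7,"travel": [-3.04,-1.33,0.5],"twist": [0,0,0]},{"hand": 8.7,"travel": [-3.04,-1.33,0.5],"twist": [0,0,0]},{"hand": 8.7,"travel": [-3.04,-1.33,0.5],"twist": [0,0,0]},{"hand": 8.7,"travel": [-3.04,-1.33,0.5],"twist": [0,0,0]}]'

```text
time: 0.57
position: [0.2718, 0.5102, 0.2111]
tool_rot: [0.11, 0.994, -0.0, -0.0]
ft_force: [0.3, -0.2, 0.2]
grip_width: 0.0871
grip_force: 0.0
```

move_arm --commands '[{"hand": 8.7,"travel": [-3.04,-1.33,0.5],"twist": [0,0,0]},{"hand": 8.7,"travel": [-3.04,-1.33,0.5],"twist": [0,0,0]},{"hand": 8.7,"travel": [-3.04,-1.33,0.5],"twist": [0,0,0]},{"hand": 8.7,"travel": [-3.04,-1.33,0.5],"twist": [0,0,0]},{"hand": 8.7,"travel": [-3.04,-1.33,0.5],"twist": [0,0,0]}]'

```text
time: 0.98
position: [0.4057, 0.4118, 0.1861]
tool_rot: [0.111, 0.994, -0.0, -0.0]
ft_force: [0.2, 1.6, 0.3]
grip_width: 0.0871
grip_force: 0.0
```

move_arm --commands '[{"hand": 8.7,"travel": [-3.04,-1.33,0.5],"twist": [0,0,0]},{"hand": 8.7,"travel": [-3.04,-1.33,0.5],"twist": [0,0,0]},{"hand": 8.7,"travel": [-3.04,-1.33,0.5],"twist": [0,0,0]},{"hand": 8.7,"travel": [-3.04,-1.33,0.5],"twist": [0,0,0]},{"hand": 8.7,"travel": [-3.04,-1.33,0.5],"twist": [0,0,0]}]'

```text
time: 1.4
position: [0.5394, 0.3135, 0.161]
tool_rot: [0.111, 0.994, -0.0, -0.0]
ft_force: [-0.7, -0.1, 0.6]
grip_width: 0.0872
grip_force: 0.0
```

move_arm --commands '[{"hand": 8.7,"travel": [0,0,0],"twist": [0,0,7.1]},{"hand": 8.7,"travel": [0,0,0],"twist": [0,0,7.1]},{"hand": 8.7,"travel": [0,0,0],"twist": [0,0,7.1]},{"hand": 8.7,"travel": [0,0,0],"twist": [0,0,7.1]},{"hand": 8.7,"travel": [0,0,0],"twist": [0,0,7.1]}]'

```text
time: 1.82
position: [0.5382, 0.3144, 0.1611]
tool_rot: [0.411, 0.911, -0.0, -0.0]
ft_force: [0.6, -0.1, -0.2]
grip_width: 0.087
grip_force: 0.0
```

move_arm --commands '[{"hand": 8.7,"travel": [0,0,0],"twist": [0,0,7.1]},{"hand": 8.7,"travel": [0,0,0],"twist": [0,0,7.1]},{"hand": 8.7,"travel": [0,0,0],"twist": [0,0,7.1]},{"hand": 8.7,"travel": [0,0,0],"twist": [0,0,7.1]},{"hand": 8.7,"travel": [0,0,0],"twist": [0,0,7.1]}]'

```text
time: 2.23
position: [0.5382, 0.3146, 0.1612]
tool_rot: [0.67, 0.743, -0.0, -0.0]
ft_force: [-0.2, -0.7, 0.5]
grip_width: 0.0871
grip_force: 0.0
```

move_arm --commands '[{"hand": 8.7,"travel": [0,0,0],"twist": [0,0,7.1]},{"hand": 8.7,"travel": [0,0,0],"twist": [0,0,7.1]},{"hand": 8.7,"travel": [0,0,0],"twist": [0,0,7.1]},{"hand": 8.7,"travel": [0,0,0],"twist": [0,0,1.4]},{"hand": 8.7,"travel": [0,0,0],"twist": [0,0,0]}]'

```text
time: 2.65
position: [0.5382, 0.3147, 0.1613]
tool_rot: [0.8, 0.6, -0.0, -0.0]
ft_force: [0.5, 0.9, -0.3]
grip_width: 0.0869
grip_force: 0.0
```

Run:
```python
from h import *
c=look("wrist");cv2.imwrite("pics/w1.png",c["frame"][...,::-1])
o=robot.get_obs();print(o["time"],o["position"],R.from_quat(o["tool_rot"]).as_matrix().round(3).tolist(),o["ft_force"],proj(c,[.538,.315,.029]))
```

```text
2.7 [0.53825295 0.31470548 0.16133482] [[0.28, 0.96, -0.0], [0.96, -0.28, -0.0], [-0.0, -0.0, -1.0]] [ 0.52787892  0.23417264 -0.19867692] [317.69491515 198.40839427]
```

View pics/w1.png

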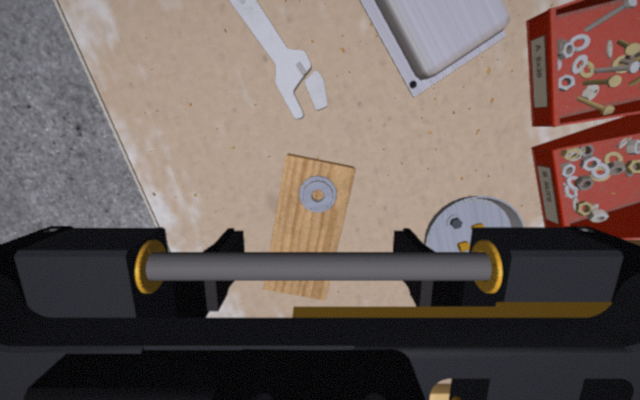

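Retainer centred near (318,194), within 4 px of the prediction; nothing near the fingers. I'll measure it with a saturation mask.

```bash
cat >> h.py <<'E'
def retainer(c,box,z,smax=70):
    "flange centre: low-saturation blob in box=(u0,v0,u1,v1)"
    u0,v0,u1,v1=box
    s=cv2.cvtColor(c["frame"][v0:v1,u0:u1],cv2.COLOR_RGB2HSV)[...,1]
    m=((s<smax)*255).astype(np.uint8)
    k=max(cv2.findContours(m,cv2.RETR_EXTERNAL,cv2.CHAIN_APPROX_NONE)[0],key=cv2.contourArea)
    (x,y),(a,b),_=cv2.fitEllipse(cv2.convexHull(k));u,v=x+u0,y+v0
    p=onz(c,u,v,z);e=onz(c,u+max(a,b)/2,v,z)
    return (u,v),(a,b),p,np.linalg.norm(e-p)*2
E
python3 - <<'E'
from h import *
c=look("wrist")
r=retainer(c,(290,168,346,222),.023);print(r)
print(tool([*r[2][:2],.06]))
E
```

```text
((317.3515110015869, 193.79353141784668), (37.37956237792969, 38.242008209228516), array([0.53858461, 0.3182316 , 0.023     ]), np.float64(0.03773016955338204))
[ 0.35 -0.06 10.13]
```

move_arm --commands '[{"hand": 5.5,"travel": [0.35,-0.05,3],"twist": [0,0,0]},{"hand": 5.5,"travel": [0,0,3],"twist": [0,0,0]},{"hand": 5.5,"travel": [0,0,3],"twist": [0,0,0]},{"hand": 5.5,"travel": [0,0,1.5],"twist": [0,0,0]},{"hand": 5.5,"travel": [0,0,0],"twist": [0,0,0]}]'

```text
time: 3.17
position: [0.536, 0.3171, 0.0525]
tool_rot: [0.8, 0.6, -0.004, -0.001]
ft_force: [-0.3, -0.5, -0.2]
grip_width: 0.0616
grip_force: 0.0
```

Run:
```python
from h import *
c=look("wrist");f=c["frame"]
o=robot.get_obs();print(o["position"],o["grip_width"],tool([.5386,.3182,.0335]))
cv2.imwrite("pics/w2.png",f[100:400,100:540,::-1])
```

```text
[0.53745783 0.31768757 0.05458592] 0.05885030671363544 [0.09 0.1  2.11]
```

View pics/w2.png

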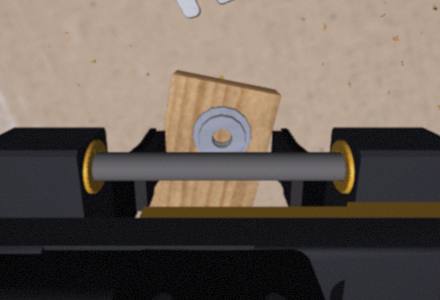

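Retainer sits centred between the fingers (crop centre x≈220 vs 222). Descending and gripping.

move_arm --commands '[{"hand": 5.5,"travel": [0,0,1.0],"twist": [0,0,0]},{"hand": 5.5,"travel": [0,0,0.7],"twist": [0,0,0]},{"hand": 5.5,"travel": [0,0,0.4],"twist": [0,0,0]},{"hand": 5.5,"travel": [0,0,0.15],"twist": [0,0,0]},{"hand": 5.5,"travel": [0,0,0],"twist": [0,0,0]}]'

```text
time: 3.63
position: [0.5389, 0.3182, 0.0341]
tool_rot: [0.801, 0.599, 0.0, 0.0]
ft_force: [-0.5, -0.4, -0.6]
grip_width: 0.0551
grip_force: 0.0
```

move_arm --commands '[{"hand": 5.0,"travel": [0,0,0],"twist": [0,0,0]},{"hand": 5.0,"travel": [0,0,0],"twist": [0,0,0]}]'

```text
time: 3.8
position: [0.5392, 0.3184, 0.0345]
tool_rot: [0.801, 0.599, 0.0, 0.0]
ft_force: [-0.2, 1.1, 0.4]
grip_width: 0.0513
grip_force: 0.0
```

move_arm --force 20 --commands '[{"hand": 4.2,"travel": [0,0,0.1],"twist": [0,0,0]},{"hand": 3.0,"travel": [0,0,0],"twist": [0,0,0]},{"hand": 3.0,"travel": [0,0,0],"twist": [0,0,0]},{"hand": 3.0,"travel": [0,0,0],"twist": [0,0,0]},{"hand": 3.0,"travel": [0,0,0],"twist": [0,0,0]}]'

```text
time: 4.22
position: [0.5389, 0.3183, 0.0332]
tool_rot: [0.801, 0.599, 0.0, -0.0]
ft_force: [0.6, -0.7, 0.8]
grip_width: 0.0364
grip_force: 20.0
```

move_arm --commands '[{"hand": 3.0,"travel": [0,0,0],"twist": [0,0,0]},{"hand": 3.0,"travel": [0,0,0],"twist": [0,0,0]},{"hand": 3.0,"travel": [0,0,0],"twist": [0,0,0]}]'

```text
time: 4.47
position: [0.5389, 0.3183, 0.0332]
tool_rot: [0.801, 0.599, 0.0, 0.0]
ft_force: [-0.9, -0.8, 1.8]
grip_width: 0.0365
grip_force: 20.0
```

Held (flange 36.5 mm with pad squeeze). Lift and carry to above the stem.

move_arm --commands '[{"hand": 3.0,"travel": [0,0,-2.0],"twist": [0,0,0]},{"hand": 3.0,"travel": [0,0,-4.0],"twist": [0,0,0]},{"hand": 3.0,"travel": [0,0,-4.1],"twist": [0,0,0]},{"hand": 3.0,"travel": [0,0,-4.1],"twist": [0,0,0]},{"hand": 3.0,"travel": [0,0,-4.1],"twist": [0,0,0]}]'

```text
time: 4.88
position: [0.5383, 0.318, 0.2174]
tool_rot: [0.801, 0.599, -0.001, -0.0]
ft_force: [1.5, 0.7, -1.0]
grip_width: 0.0363
grip_force: 20.0
```

move_arm --commands '[{"hand": 3.0,"travel": [-1.39,0.44,-3.4],"twist": [0,0,0]},{"hand": 3.0,"travel": [-3.5,1.1,0],"twist": [0,0,0]},{"hand": 3.0,"travel": [-3.5,1.1,0],"twist": [0,0,0]},{"hand": 3.0,"travel": [-3.5,1.1,0],"twist": [0,0,0]},{"hand": 3.0,"travel": [-3.5,1.1,0],"twist": [0,0,0]}]'

```text
time: 5.3
position: [0.5413, 0.1557, 0.2503]
tool_rot: [0.8, 0.599, 0.0, 0.0]
ft_force: [0.4, -0.5, -0.8]
grip_width: 0.0365
grip_force: 20.0
```

move_arm --commands '[{"hand": 3.0,"travel": [-3.5,1.1,0],"twist": [0,0,0]},{"hand": 3.0,"travel": [-3.5,1.1,0],"twist": [0,0,0]},{"hand": 3.0,"travel": [-3.5,1.1,0],"twist": [0,0,0]},{"hand": 3.0,"travel": [-3.5,1.1,0],"twist": [0,0,0]},{"hand": 3.0,"travel": [-3.5,1.1,0],"twist": [0,0,0]}]'

```text
time: 5.72
position: [0.5447, -0.0281, 0.2499]
tool_rot: [0.801, 0.599, -0.0, -0.0]
ft_force: [0.5, 0.0, -0.3]
grip_width: 0.0366
grip_force: 20.0
```

move_arm --commands '[{"hand": 3.0,"travel": [-1.0,0,0],"twist": [0,0,0]},{"hand": 3.0,"travel": [0,0,0],"twist": [0,0,0]},{"hand": 3.0,"travel": [0,0,0],"twist": [0,0,0]}]'

```text
time: 5.97
position: [0.5419, -0.036, 0.2498]
tool_rot: [0.801, 0.598, -0.0, -0.001]
ft_force: [-0.5, 0.4, -1.2]
grip_width: 0.0363
grip_force: 20.0
```

Run:
```python
from h import *
import pickle
c=look("wrist");cv2.imwrite("pics/w3.png",c["frame"][...,::-1]);pickle.dump(c,open("w3.pkl","wb"))
o=robot.get_obs();print(o["time"],o["position"],o["tool_rot"],o["grip_width"],proj(c,[.5437,-.0362,.113]),proj(c,[.6006,-.0529,.113]))
```

```text
6.0167 [ 0.54193712 -0.03511173  0.24983033] [ 8.00806062e-01  5.98923372e-01  1.91977984e-05 -6.67732313e-04] 0.03634923129096229 [319.95418028 197.44812737] [380.22671127 197.28899607]
```

View pics/w3.png

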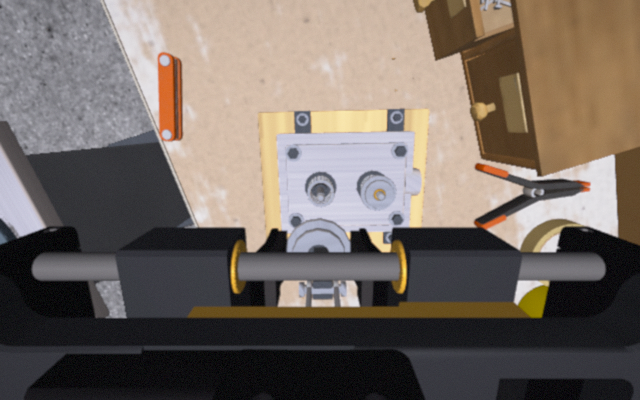

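The wrist view shows the bare stem/spring near (320,188), second valve (379,190), and the held retainer at (319,240), level. I'll zoom in on the stem.

Run:
```python
import cv2,pickle
f=pickle.load(open("w3.pkl","rb"))["frame"][...,::-1]
a=f[165:225,298:402]
cv2.imwrite("pics/crop3.png",cv2.resize(a,None,fx=7,fy=7,interpolation=cv2.INTER_CUBIC))
```

```text
(no output)
```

View pics/crop3.png

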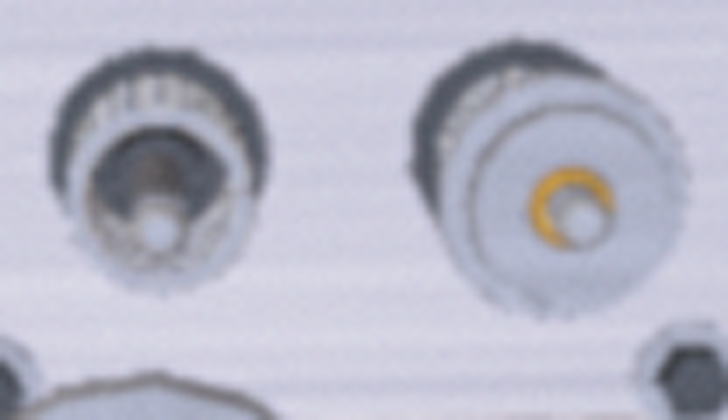

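Bare stem tip at px (320.4,197.1), spring top ring centre ~ (320.6,192.4), second stem tip (381.1,195.7).

Run:
```python
from h import *
import pickle
c=pickle.load(open("w3.pkl","rb"))
s=onz(c,320.4,197.1,.113);t=onz(c,381.1,195.7,.113)
print(s,onz(c,320.6,192.4,.096),t,np.linalg.norm(t-s),np.degrees(np.arctan2(*(t-s)[1::-1])))
# held retainer: flange top edge rel to TCP
o=robot.get_obs();print(o["position"],tool([*s[:2],.25]),c["extrinsics"][:3,3])
print(proj(c,o["position"]+np.array([0,0,-.0152+.005])),proj(c,o["position"]+np.array([0,0,-.0152+.011])))
```

```text
[ 0.54422042 -0.03598675  0.113     ] [ 0.54477106 -0.03517223  0.096     ] [ 0.60179892 -0.05158075  0.113     ] 0.05965280006781546 -15.153899636916949
[ 0.54193712 -0.03511173  0.24983033] [-0.02  0.24 -0.02] [0.56210149 0.02996755 0.39750614]
[317.30825007 248.51521927] [317.25636945 252.87333284]
```

move_arm --commands '[{"hand": 3.0,"travel": [0,0.24,4],"twist": [0,0,0]},{"hand": 3.0,"travel": [0,0,3],"twist": [0,0,0]},{"hand": 3.0,"travel": [0,0,2.0],"twist": [0,0,0]},{"hand": 3.0,"travel": [0,0,1.3],"twist": [0,0,0]},{"hand": 3.0,"travel": [0,0,0],"twist": [0,0,0]}]'

```text
time: 6.43
position: [0.5424, -0.0341, 0.1441]
tool_rot: [0.8, 0.6, -0.002, -0.003]
ft_force: [-1.2, 0.0, -1.1]
grip_width: 0.0364
grip_force: 20.0
```

move_arm --commands '[{"hand": 3.0,"travel": [0,0,0],"twist": [0,0,0]},{"hand": 3.0,"travel": [0,0,0],"twist": [0,0,0]}]'

```text
time: 6.6
position: [0.5454, -0.0357, 0.1479]
tool_rot: [0.8, 0.6, 0.001, 0.001]
ft_force: [0.0, 0.5, 0.1]
grip_width: 0.036
grip_force: 20.0
```

Run:
```python
from h import *
c=look("wrist");o=robot.get_obs();print(o["time"],o["position"],o["ft_force"],tool([.5443,-.0358,.1112]))
cv2.imwrite("pics/w4.png",cv2.resize(c["frame"][170:310,230:410,::-1],None,fx=4,fy=4,interpolation=cv2.INTER_CUBIC))
```

```text
6.65 [ 0.54567342 -0.03606543  0.14825809] [ 0.77755063  0.14915841 -0.32242664] [-0.01 -0.15  3.71]
```

View pics/w4.png

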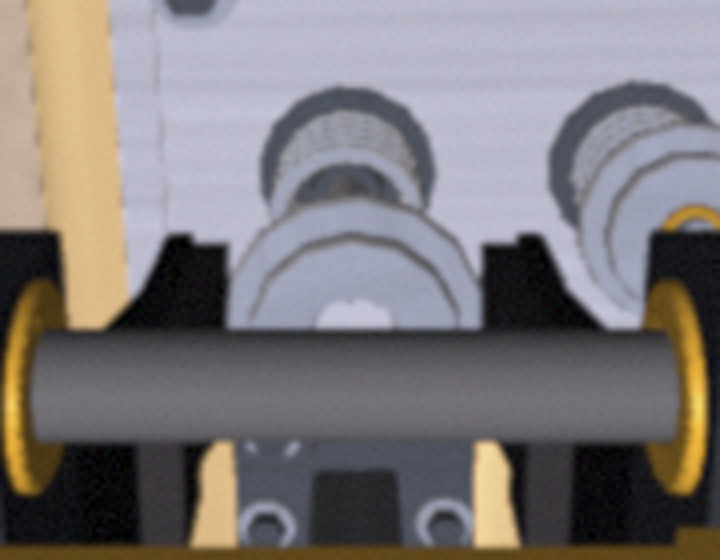

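Image confirms a ~1.5 mm offset in tool y (retainer centre u≈318.7, spring ≈316.7). Correct and lower.

move_arm --commands '[{"hand": 3.0,"travel": [0,-0.15,0.5],"twist": [0,0,0]},{"hand": 3.0,"travel": [0,0,0.6],"twist": [0,0,0]},{"hand": 3.0,"travel": [0,0,0.6],"twist": [0,0,0]},{"hand": 3.0,"travel": [0,0,0.6],"twist": [0,0,0]},{"hand": 3.0,"travel": [0,0,0],"twist": [0,0,0]}]'

```text
time: 7.07
position: [0.5423, -0.0362, 0.1227]
tool_rot: [0.801, 0.599, -0.001, -0.001]
ft_force: [-0.2, 0.5, -1.3]
grip_width: 0.0368
grip_force: 20.0
```

move_arm --commands '[{"hand": 3.0,"travel": [0,0,0],"twist": [0,0,0]},{"hand": 3.0,"travel": [0,0,0],"twist": [0,0,0]}]'

```text
time: 7.23
position: [0.5433, -0.0364, 0.1239]
tool_rot: [0.801, 0.599, -0.0, -0.0]
ft_force: [0.0, 0.7, -0.6]
grip_width: 0.0364
grip_force: 20.0
```

move_arm --commands '[{"hand": 3.0,"travel": [0,0.05,0.4],"twist": [0,0,0]},{"hand": 3.0,"travel": [0,0,0.4],"twist": [0,0,0]},{"hand": 3.0,"travel": [0,0,0.4],"twist": [0,0,0]},{"hand": 3.0,"travel": [0,0,0],"twist": [0,0,0]},{"hand": 3.0,"travel": [0,0,0],"twist": [0,0,0]}]'

```text
time: 7.65
position: [0.5434, -0.0364, 0.1116]
tool_rot: [0.801, 0.599, -0.0, -0.0]
ft_force: [-0.6, -0.3, 0.1]
grip_width: 0.0363
grip_force: 20.0
```

move_arm --commands '[{"hand": 3.0,"travel": [0,0,0.1],"twist": [0,0,0]},{"hand": 3.0,"travel": [0,0,0],"twist": [0,0,0]},{"hand": 3.0,"travel": [0,0,0],"twist": [0,0,0]}]'

```text
time: 7.9
position: [0.5437, -0.0364, 0.1111]
tool_rot: [0.801, 0.599, 0.0, 0.0]
ft_force: [0.1, 0.6, -1.3]
grip_width: 0.0365
grip_force: 20.0
```

Seated height reached; open slightly (second valve's retainer limits the room), then rise.

move_arm --commands '[{"hand": 3.9,"travel": [0,0,0],"twist": [0,0,0]},{"hand": 4.1,"travel": [0,0,0],"twist": [0,0,0]},{"hand": 4.3,"travel": [0,0,0],"twist": [0,0,0]},{"hand": 4.3,"travel": [0,0,0],"twist": [0,0,0]},{"hand": 4.3,"travel": [0,0,0],"twist": [0,0,0]}]'

```text
time: 8.32
position: [0.5438, -0.0365, 0.1111]
tool_rot: [0.801, 0.599, 0.0, 0.0]
ft_force: [0.1, 0.0, 0.8]
grip_width: 0.0426
grip_force: 0.0
```

move_arm --commands '[{"hand": 4.3,"travel": [0,0,-0.5],"twist": [0,0,0]},{"hand": 4.3,"travel": [0,0,-1],"twist": [0,0,0]},{"hand": 4.3,"travel": [0,0,-2],"twist": [0,0,0]},{"hand": 4.3,"travel": [0,0,-3],"twist": [0,0,0]},{"hand": 4.3,"travel": [0,0,-4],"twist": [0,0,0]}]'

```text
time: 8.73
position: [0.5419, -0.036, 0.2159]
tool_rot: [0.801, 0.599, -0.002, -0.002]
ft_force: [1.2, -0.5, 0.7]
grip_width: 0.043
grip_force: 0.0
```

move_arm --commands '[{"hand": 4.3,"travel": [0,0,-3.5],"twist": [0,0,0]},{"hand": 4.3,"travel": [0,0,0],"twist": [0,0,0]},{"hand": 4.3,"travel": [0,0,0],"twist": [0,0,0]}]'

```text
time: 8.98
position: [0.5452, -0.0368, 0.2545]
tool_rot: [0.801, 0.599, 0.002, 0.003]
ft_force: [-0.2, 0.6, -0.9]
grip_width: 0.0429
grip_force: 0.0
```

Run:
```python
from h import *
import pickle
c=look("wrist");o=robot.get_obs();print(o["time"],o["position"],o["ft_force"],o["q"].round(3))
pickle.dump(c,open("w5.pkl","wb"))
print(proj(c,[.5443,-.0358,.113]),proj(c,[.5443,-.0358,.101]))
cv2.imwrite("pics/w5.png",cv2.resize(c["frame"][150:330,220:440,::-1],None,fx=3.3,fy=3.3,interpolation=cv2.INTER_CUBIC))
```

```text
9.0333 [ 0.54373791 -0.03642288  0.2523717 ] [ 0.03545023  0.20860866 -0.65555575] [-0.272  0.4    1.618 -0.     1.122  0.014]
[315.8015555  195.88612207] [315.81682799 193.22448863]
```

View pics/w5.png

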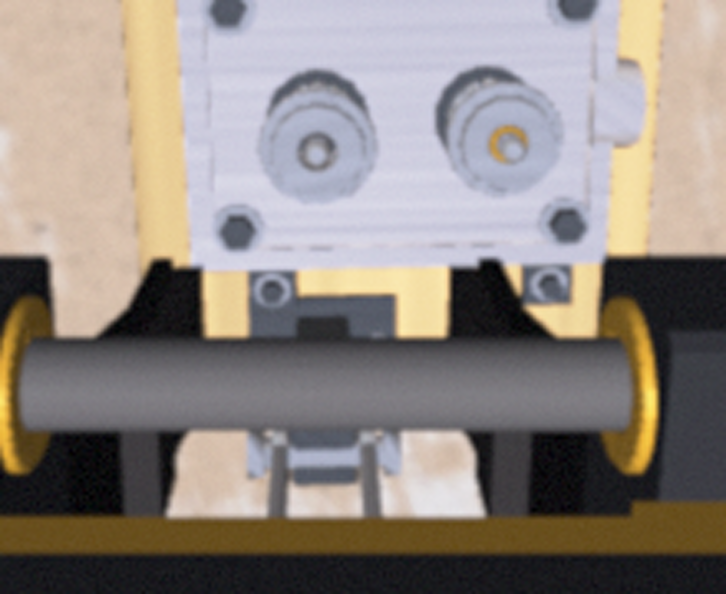

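The retainer sits level over the stem (tip at px (316,195.5), as predicted). Next I raise, turn the tool so it closes across the handle bar, and go above the near grip.

move_arm --commands '[{"hand": 6.5,"travel": [0,0,-3],"twist": [0,0,0]},{"hand": 6.5,"travel": [0,0,-3],"twist": [0,0,0]},{"hand": 6.5,"travel": [0,0,-3],"twist": [0,0,0]},{"hand": 6.5,"travel": [0,0,-2.8],"twist": [0,0,7]},{"hand": 6.5,"travel": [0,0,0],"twist": [0,0,7]}]'

```text
time: 9.45
position: [0.5458, -0.0369, 0.3734]
tool_rot: [0.869, 0.494, 0.003, 0.003]
ft_force: [0.8, -0.4, 0.5]
grip_width: 0.063
grip_force: 0.0
```

move_arm --commands '[{"hand": 6.5,"travel": [0,0,0],"twist": [0,0,7]},{"hand": 6.5,"travel": [0,0,0],"twist": [0,0,7]},{"hand": 6.5,"travel": [0,0,0],"twist": [0,0,7]},{"hand": 6.5,"travel": [0,0,0],"twist": [0,0,7]},{"hand": 6.5,"travel": [0,0,0],"twist": [0,0,7]}]'

```text
time: 9.87
position: [0.5426, -0.0362, 0.3669]
tool_rot: [0.978, 0.21, -0.002, -0.001]
ft_force: [-0.4, 0.6, -0.5]
grip_width: 0.0649
grip_force: 0.0
```

move_arm --commands '[{"hand": 6.5,"travel": [0,0,0],"twist": [0,0,7]},{"hand": 6.5,"travel": [0,0,0],"twist": [0,0,7]},{"hand": 6.5,"travel": [0,0,0],"twist": [0,0,7]},{"hand": 6.5,"travel": [0,0,0],"twist": [0,0,7]},{"hand": 6.5,"travel": [0,0,0],"twist": [0,0,7]}]'

```text
time: 10.28
position: [0.5426, -0.0362, 0.3668]
tool_rot: [0.996, -0.094, -0.002, -0.0]
ft_force: [0.1, 0.2, -0.4]
grip_width: 0.065
grip_force: 0.0
```

move_arm --commands '[{"hand": 6.5,"travel": [0,0,0],"twist": [0,0,5.1]},{"hand": 6.5,"travel": [-1.6,4,0],"twist": [0,0,0]},{"hand": 6.5,"travel": [-1.6,4,0],"twist": [0,0,0]},{"hand": 6.5,"travel": [-1.6,4,0],"twist": [0,0,0]},{"hand": 6.5,"travel": [0,0,0],"twist": [0,0,0]}]'

```text
time: 10.7
position: [0.4634, -0.14, 0.367]
tool_rot: [0.99, -0.138, -0.004, 0.001]
ft_force: [0.1, 0.5, 0.1]
grip_width: 0.0649
grip_force: 0.0
```

Run:
```python
from h import *
t=look("top");c=look("wrist");o=robot.get_obs()
print(o["time"],o["position"],R.from_quat(o["tool_rot"]).as_matrix().round(3).tolist(),o["q"].round(2),tool([.4662,-.1397,.317]))
# wooden grips in wrist view
f=c["frame"];h=cv2.cvtColor(f,cv2.COLOR_RGB2HSV)
m=cv2.inRange(h,(4,90,60),(16,220,200))
n,l,st,ce=cv2.connectedComponentsWithStats(m)
for i in np.argsort(-st[1:,4])[:5]+1:print(st[i],ce[i])
for d in(-.076,-.048,-.02,.02,.048,.076):print(d,proj(c,[.5128+.964*d,-.1525-.2656*d,.322]).round(1))
cv2.imwrite("pics/w6.png",f[...,::-1])
```

```text
10.8 [ 0.46657611 -0.13659486  0.3675749 ] [[0.963, -0.271, -0.003], [-0.271, -0.963, 0.002], [-0.003, -0.001, -1.0]] [-0.52  0.2   1.58  0.    1.37  1.33] [0.07 0.32 5.06]
[   0    0  168   69 5972] [77.22990623 27.74263228]
[  35  176   94   53 3368] [ 81.30463183 202.21763658]
[ 299   22   31  101 2852] [315.19424965  71.95056101]
[ 304  191   27   62 1562] [317.08834827 221.86235595]
[603 207  37  16 278] [622.24100719 213.95683453]
-0.076 [321.8 263.4]
-0.048 [321.5 226. ]
-0.02 [321.3 185.9]
0.02 [321.  123.3]
0.048 [320.7  75.2]
0.076 [320.4  23. ]
```

View pics/w6.png

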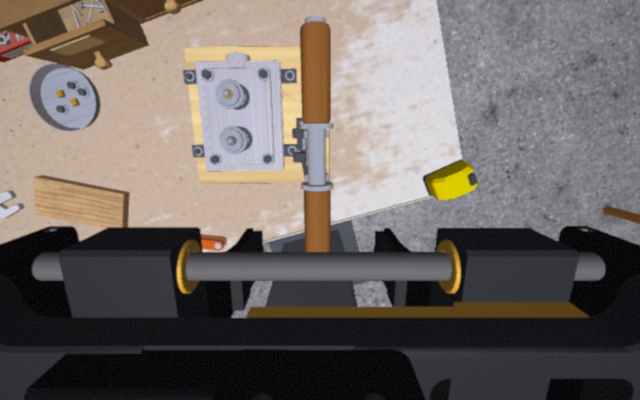

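The handle bar runs vertically at u≈316, midway between the fingers, grips v 22–123 and 190+, within 4 px of prediction. Descend 5 cm and pinch.

move_arm --force 10 --commands '[{"hand": 6.5,"travel": [0,0,1.5],"twist": [0,0,0]},{"hand": 6.5,"travel": [0,0,1.5],"twist": [0,0,0]},{"hand": 6.5,"travel": [0,0,1.2],"twist": [0,0,0]},{"hand": 6.5,"travel": [0,0,0.8],"twist": [0,0,0]},{"hand": 5.0,"travel": [0,0,0],"twist": [0,0,0]}]'

```text
time: 11.22
position: [0.4672, -0.1342, 0.3166]
tool_rot: [0.991, -0.134, -0.003, -0.001]
ft_force: [-0.1, 0.5, -0.0]
grip_width: 0.063
grip_force: 0.0
```

move_arm --commands '[{"hand": 3.0,"travel": [0,0,0],"twist": [0,0,0]},{"hand": 1.0,"travel": [0,0,0],"twist": [0,0,0]},{"hand": 1.0,"travel": [0,0,0],"twist": [0,0,0]},{"hand": 1.0,"travel": [0,0,0],"twist": [0,0,0]},{"hand": 1.0,"travel": [0,0,0],"twist": [0,0,0]}]'

```text
time: 11.63
position: [0.4682, -0.136, 0.3196]
tool_rot: [0.991, -0.135, 0.001, 0.0]
ft_force: [-0.1, -0.2, -0.4]
grip_width: 0.0328
grip_force: 0.0
```

move_arm --commands '[{"hand": 1.0,"travel": [0,0,0],"twist": [0,0,0]},{"hand": 1.0,"travel": [0,0,0],"twist": [0,0,0]},{"hand": 1.0,"travel": [0,0,0],"twist": [0,0,0]}]'

```text
time: 11.88
position: [0.468, -0.1361, 0.3193]
tool_rot: [0.991, -0.135, 0.0, 0.0]
ft_force: [0.8, -0.0, 1.2]
grip_width: 0.0175
grip_force: 10.0
```

Gripped the 18 mm bar (17.5 mm). Its radius and height agree with 210 mm from the pivot at a lean of 0.08 rad. I'll work out the arc steps.

```bash
python3 -c "
import numpy as np
a=np.linspace(-.081,1.42,26);h=21*np.sin(a);z=21*np.cos(a)
d=np.c_[-np.diff(h),-np.diff(z)].round(2);print(d.tolist());print((-.017+0,h[::5]+1.7-.03*0),z[::5]+11.3-.3)"
```

```text
[[-1.26, -0.06], [-1.26, 0.01], [-1.26, 0.09], [-1.25, 0.16], [-1.24, 0.24], [-1.22, 0.31], [-1.2, 0.38], [-1.18, 0.46], [-1.15, 0.52], [-1.11, 0.59], [-1.08, 0.66], [-1.03, 0.72], [-0.99, 0.78], [-0.94, 0.84], [-0.89, 0.9], [-0.83, 0.95], [-0.77, 1.0], [-0.71, 1.04], [-0.65, 1.08], [-0.58, 1.12], [-0.52, 1.15], [-0.45, 1.18], [-0.37, 1.2], [-0.3, 1.22], [-0.23, 1.24]]
(-0.017, array([8.59433408e-04, 6.26642554e+00, 1.21235465e+01, 1.70483305e+01,
       2.06002790e+01, 2.24616870e+01])) [31.93114716 31.49750614 29.23046018 25.33278583 20.15311161 14.15473487]
```

move_arm --commands '[{"hand": 1.0,"travel": [0,-1.26,-0.06],"twist": [0,0,0]},{"hand": 1.0,"travel": [0,-1.26,0.01],"twist": [0,0,0]},{"hand": 1.0,"travel": [0,-1.26,0.09],"twist": [0,0,0]},{"hand": 1.0,"travel": [0,-1.25,0.16],"twist": [0,0,0]},{"hand": 1.0,"travel": [0,-1.24,0.24],"twist": [0,0,0]}]'

```text
time: 12.3
position: [0.485, -0.0755, 0.315]
tool_rot: [0.991, -0.135, 0.0, 0.001]
ft_force: [-0.3, -0.1, -0.4]
grip_width: 0.0174
grip_force: 10.0
```

move_arm --commands '[{"hand": 1.0,"travel": [0,-1.22,0.31],"twist": [0,0,0]},{"hand": 1.0,"travel": [0,-1.2,0.38],"twist": [0,0,0]},{"hand": 1.0,"travel": [0,-1.18,0.46],"twist": [0,0,0]},{"hand": 1.0,"travel": [0,-1.15,0.52],"twist": [0,0,0]},{"hand": 1.0,"travel": [0,-1.11,0.59],"twist": [0,0,0]}]'

```text
time: 12.72
position: [0.5009, -0.0181, 0.2917]
tool_rot: [0.991, -0.135, 0.0, 0.0]
ft_force: [0.6, -0.4, 0.1]
grip_width: 0.0174
grip_force: 10.0
```

```bash
cat >> h.py <<'E'
HY=np.array([.2656,.964]);HX=np.array([.964,-.2656]);P=np.array([.5177,-.1322])
def lev():
    o=robot.get_obs();d=o["position"][:2]-P;h=d@HY;z=o["position"][2]+.003-.113
    print("t",o["time"],"pos",o["position"].round(4),"h",round(h,4),"hx",round(d@HX,4),"z",round(z,4),"r",round(np.hypot(h,z),4),"alpha",round(np.arctan2(h,z),3),"F",o["ft_force"].round(1),"w",o["grip_width"],o["grip_force"])
E
python3 -c "from h import *;lev()"
```

```text
t 12.7167 pos [ 0.5009 -0.0181  0.2917] h 0.1055 hx -0.0465 z 0.1817 r 0.2101 alpha 0.526 F [ 0.6 -0.4  0.1] w 0.0173666853259589 9.997801780700684
```

Tracks the 210 mm arc with no side force. Continue.

move_arm --commands '[{"hand": 1.0,"travel": [0,-1.08,0.66],"twist": [0,0,0]},{"hand": 1.0,"travel": [0,-1.03,0.72],"twist": [0,0,0]},{"hand": 1.0,"travel": [0,-0.99,0.78],"twist": [0,0,0]},{"hand": 1.0,"travel": [0,-0.94,0.84],"twist": [0,0,0]},{"hand": 1.0,"travel": [0,-0.89,0.9],"twist": [0,0,0]}]'

```text
time: 13.13
position: [0.5139, 0.0295, 0.2521]
tool_rot: [0.991, -0.135, 0.0, -0.0]
ft_force: [1.7, -0.6, 0.4]
grip_width: 0.0176
grip_force: 10.0
```

move_arm --commands '[{"hand": 1.0,"travel": [0,-0.83,0.95],"twist": [0,0,0]},{"hand": 1.0,"travel": [0,-0.77,1.0],"twist": [0,0,0]},{"hand": 1.0,"travel": [0,-0.71,1.04],"twist": [0,0,0]},{"hand": 1.0,"travel": [0,-0.65,1.08],"twist": [0,0,0]},{"hand": 1.0,"travel": [0,-0.58,1.12],"twist": [0,0,0]}]'

```text
time: 13.55
position: [0.5232, 0.0632, 0.2]
tool_rot: [0.991, -0.135, -0.0, 0.0]
ft_force: [1.2, -1.5, -1.5]
grip_width: 0.0175
grip_force: 10.0
```

```bash
python3 -c "from h import *;lev()"
```

```text
t 13.55 pos [0.5232 0.0632 0.2   ] h 0.1898 hx -0.0466 z 0.09 r 0.2101 alpha 1.128 F [ 1.2 -1.5 -1.5] w 0.017544671827470174 10.0001822412014
```

move_arm --force 25 --commands '[{"hand": 1.0,"travel": [0,-0.52,1.15],"twist": [0,0,0]},{"hand": 1.0,"travel": [0,-0.45,1.18],"twist": [0,0,0]},{"hand": 1.0,"travel": [0,-0.37,1.2],"twist": [0,0,0]},{"hand": 1.0,"travel": [0,-0.3,1.22],"twist": [0,0,0]},{"hand": 1.0,"travel": [0,-0.23,1.24],"twist": [0,0,0]}]'

```text
time: 13.97
position: [0.5277, 0.0797, 0.1399]
tool_rot: [0.991, -0.134, -0.0, 0.001]
ft_force: [-1.5, -6.6, -0.9]
grip_width: 0.0176
grip_force: 25.0
```

move_arm --commands '[{"hand": 1.0,"travel": [0,0,0],"twist": [0,0,0]},{"hand": 1.0,"travel": [0,0,0],"twist": [0,0,0]}]'

```text
time: 14.13
position: [0.5277, 0.0797, 0.1397]
tool_rot: [0.991, -0.135, -0.001, 0.001]
ft_force: [1.4, -4.7, -2.9]
grip_width: 0.0172
grip_force: 25.0
```

```bash
python3 -c "from h import *;lev()"
```

```text
t 14.1333 pos [0.5277 0.0797 0.1397] h 0.207 hx -0.0467 z 0.0297 r 0.2091 alpha 1.428 F [ 1.4 -4.7 -2.9] w 0.01723755437599045 25.001996755599976
```

move_arm --commands '[{"hand": 1.0,"travel": [0,-0.04,0.4],"twist": [0,0,0]},{"hand": 1.0,"travel": [0,0,0.3],"twist": [0,0,0]},{"hand": 1.0,"travel": [0,0,0],"twist": [0,0,0]},{"hand": 1.0,"travel": [0,0,0],"twist": [0,0,0]}]'

```text
time: 14.47
position: [0.5279, 0.0803, 0.1341]
tool_rot: [0.991, -0.135, -0.0, 0.001]
ft_force: [0.3, -5.3, -1.8]
grip_width: 0.0172
grip_force: 25.0
```

move_arm --commands '[{"hand": 1.0,"travel": [0,-0.03,0.4],"twist": [0,0,0]},{"hand": 1.0,"travel": [0,0,0.4],"twist": [0,0,0]},{"hand": 1.0,"travel": [0,0,0],"twist": [0,0,0]},{"hand": 1.0,"travel": [0,0,0],"twist": [0,0,0]}]'

```text
time: 14.8
position: [0.528, 0.0808, 0.1266]
tool_rot: [0.991, -0.135, -0.0, 0.0]
ft_force: [-0.4, -5.1, 2.6]
grip_width: 0.0172
grip_force: 25.0
```

move_arm --commands '[{"hand": 1.0,"travel": [0,-0.02,0.4],"twist": [0,0,0]},{"hand": 1.0,"travel": [0,0,0.4],"twist": [0,0,0]},{"hand": 1.0,"travel": [0,0,0],"twist": [0,0,0]},{"hand": 1.0,"travel": [0,0,0],"twist": [0,0,0]}]'

```text
time: 15.13
position: [0.5281, 0.081, 0.119]
tool_rot: [0.991, -0.135, 0.0, 0.0]
ft_force: [-1.2, -6.1, 4.3]
grip_width: 0.0173
grip_force: 25.0
```

```bash
python3 -c "from h import *;lev()"
```

```text
t 15.1333 pos [0.5281 0.081  0.119 ] h 0.2083 hx -0.0466 z 0.009 r 0.2085 alpha 1.528 F [-1.2 -6.1  4.3] w 0.017288001879701684 25.005192160606384
```

move_arm --commands '[{"hand": 1.0,"travel": [0,0,0.4],"twist": [0,0,0]},{"hand": 1.0,"travel": [0,0,0.4],"twist": [0,0,0]},{"hand": 1.0,"travel": [0,0,0.1],"twist": [0,0,0]},{"hand": 1.0,"travel": [0,0,0],"twist": [0,0,0]},{"hand": 1.0,"travel": [0,0,0],"twist": [0,0,0]}]'

```text
time: 15.55
position: [0.5282, 0.0809, 0.1106]
tool_rot: [0.991, -0.135, 0.0, 0.001]
ft_force: [-2.3, -6.8, 9.4]
grip_width: 0.017
grip_force: 25.0
```

Run:
```python
from h import *
import pickle
F=[]
for i in range(12):
    c=look("wrist");F.append(robot.get_obs()["ft_force"])
s=look("scene");pickle.dump((c,s),open("end.pkl","wb"))
lev();print(np.mean(F,0),np.std(F,0))
o=robot.get_obs();print(o["joint_velocities"].round(3))
# where things should project in wrist view
S=np.array([.5443,-.0358])
for n,p in dict(tip=[*S,.113],top=[*S,.097],bar_far=[*(P+.21*HY+.048*HX),.113]).items():print(n,proj(c,p))
```

```text
t 16.2 pos [0.5282 0.0809 0.1107] h 0.2082 hx -0.0465 z 0.0007 r 0.2082 alpha 1.567 F [-2.2 -6.4  8.8] w 0.017075106182591206 25.006994605064392
[-2.30684567 -6.10196773  8.80945839] [0.4515396  0.34256097 0.34721012]
[ 0.001 -0.001  0.    -0.001  0.     0.001]
tip [539.42444634 171.23345774]
top [518.21871663 166.8487673 ]
bar_far [315.82452846  66.14626111]
```

Vertical force (8.8 N) is above the ~7 N expected, so I'll check the contact point: ease off, relieve the radial pull, and take averaged forces coming down.

move_arm --commands '[{"hand": 1.0,"travel": [0,0.13,-1.0],"twist": [0,0,0]},{"hand": 1.0,"travel": [0,0.08,-1.0],"twist": [0,0,0]},{"hand": 1.0,"travel": [0,0.1,-1.0],"twist": [0,0,0]},{"hand": 1.0,"travel": [0,0.1,-0.5],"twist": [0,0,0]},{"hand": 1.0,"travel": [0,0,0],"twist": [0,0,0]}]'

```text
time: 16.62
position: [0.5275, 0.079, 0.1455]
tool_rot: [0.991, -0.136, 0.001, -0.001]
ft_force: [2.3, 6.0, -1.1]
grip_width: 0.017
grip_force: 25.0
```

```bash
cat > f.py <<'E'
from h import *
F=[]
for i in range(10):
    robot.camera("wrist");F.append(robot.get_obs()["ft_force"])
lev();print("meanF",np.mean(F,0).round(2))
E
python3 f.py
```

```text
t 17.1167 pos [0.5276 0.0791 0.1444] h 0.2063 hx -0.0466 z 0.0344 r 0.2092 alpha 1.406 F [ 2.5  5.5 -1.5] w 0.016949393522457286 24.99261349439621
meanF [ 2.34  5.79 -1.25]
```

move_arm --commands '[{"hand": 1.0,"travel": [0,-0.08,0.5],"twist": [0,0,0]},{"hand": 1.0,"travel": [0,0,0],"twist": [0,0,0]},{"hand": 1.0,"travel": [0,0,0],"twist": [0,0,0]}]'

```text
time: 17.37
position: [0.5277, 0.0797, 0.1392]
tool_rot: [0.991, -0.135, 0.0, -0.001]
ft_force: [1.4, 5.5, -1.3]
grip_width: 0.0172
grip_force: 25.0
```

```bash
python3 f.py
```

```text
t 17.8667 pos [0.5277 0.0797 0.1393] h 0.207 hx -0.0466 z 0.0293 r 0.209 alpha 1.43 F [ 2.3  6.  -2. ] w 0.01722469892244585 24.991765022277832
meanF [ 2.27  5.75 -1.58]
```

move_arm --commands '[{"hand": 1.0,"travel": [0,-0.07,0.5],"twist": [0,0,0]},{"hand": 1.0,"travel": [0,0,0],"twist": [0,0,0]},{"hand": 1.0,"travel": [0,0,0],"twist": [0,0,0]}]'

```text
time: 18.12
position: [0.5279, 0.0801, 0.1343]
tool_rot: [0.991, -0.135, 0.0, -0.001]
ft_force: [1.3, 4.8, -0.7]
grip_width: 0.0172
grip_force: 25.0
```

```bash
python3 f.py
```

```text
t 18.6167 pos [0.5279 0.0802 0.1344] h 0.2074 hx -0.0466 z 0.0244 r 0.2088 alpha 1.454 F [ 1.9  5.5 -0.2] w 0.016917438892033645 25.00049740076065
meanF [ 2.06  5.6  -0.58]
```

move_arm --commands '[{"hand": 1.0,"travel": [0,-0.05,0.5],"twist": [0,0,0]},{"hand": 1.0,"travel": [0,0,0],"twist": [0,0,0]},{"hand": 1.0,"travel": [0,0,0],"twist": [0,0,0]}]'

```text
time: 18.87
position: [0.528, 0.0805, 0.1292]
tool_rot: [0.991, -0.135, 0.0, -0.001]
ft_force: [1.9, 6.1, 0.9]
grip_width: 0.0172
grip_force: 25.0
```

```bash
python3 f.py
```

```text
t 19.3667 pos [0.528  0.0805 0.1293] h 0.2077 hx -0.0465 z 0.0193 r 0.2086 alpha 1.478 F [1.3 5.9 0.9] w 0.017134998156670717 25.002830028533936
meanF [1.64 5.7  0.86]
```

move_arm --commands '[{"hand": 1.0,"travel": [0,-0.07,1.0],"twist": [0,0,0]},{"hand": 1.0,"travel": [0,0,0],"twist": [0,0,0]},{"hand": 1.0,"travel": [0,0,0],"twist": [0,0,0]}]'

```text
time: 19.62
position: [0.5281, 0.0808, 0.1195]
tool_rot: [0.991, -0.135, 0.0, -0.0]
ft_force: [0.1, 4.1, 5.3]
grip_width: 0.0172
grip_force: 25.0
```

```bash
python3 f.py
```

```text
t 20.1167 pos [0.5281 0.0808 0.1199] h 0.2081 hx -0.0465 z 0.0099 r 0.2083 alpha 1.523 F [0.5 4.6 3.7] w 0.017424368759482074 25.008184611797333
meanF [0.97 5.3  4.21]
```

Averaged forces show a −1.4 N free baseline, first contact at TCP z ≈ 0.135; 10 mm then corresponds to about 7.2 N at z ≈ 0.114 (the bar crept a few mm in the pads while turning). Go there with the radial load zeroed.

move_arm --commands '[{"hand": 1.0,"travel": [0,-0.05,0.2],"twist": [0,0,0]},{"hand": 1.0,"travel": [0,-0.04,0.2],"twist": [0,0,0]},{"hand": 1.0,"travel": [0,0,0.2],"twist": [0,0,0]},{"hand": 1.0,"travel": [0,0,0],"twist": [0,0,0]},{"hand": 1.0,"travel": [0,0,0],"twist": [0,0,0]}]'

```text
time: 20.53
position: [0.5281, 0.0809, 0.1141]
tool_rot: [0.991, -0.135, 0.0, 0.0]
ft_force: [-0.8, 2.3, 7.3]
grip_width: 0.0173
grip_force: 25.0
```

```bash
python3 f.py
```

```text
t 21.0333 pos [0.5282 0.0809 0.1142] h 0.2082 hx -0.0465 z 0.0042 r 0.2082 alpha 1.551 F [-0.8  2.5  6.7] w 0.0171950114435575 25.00674605369568
meanF [-0.56  2.32  6.98]
```

At z = 0.1142 the averaged force is 7.0 N, about 9.8–10 mm of squeeze. The handle's arc is also at its turning point there, so the lever is level. Handing in.

```bash
python3 -c "
from h import *
print(robot.hand_in());print(robot.get_obs()['time'])"
```

```text
the job is handed in; nothing more can be done
None
the job is handed in; nothing more can be done
```

The retainer is seated on its spring and released, and the job was handed in at about 21 s with the arm still holding the lever level by its T-handle. The squeeze is about 10 mm, estimated from a 7.0 N push and the handle's arc. I had no pictures left to view, so I did not check by eye that the groove stands clear. The arm came near none of the bystanders.

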